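# Lock the green filter cartridge into its bayonet well

### The job

On the lab bench, the filter cartridge with the green handle stands up on its spring, not yet locked in its well. Push it down against the spring, turn it clockwise (seen from above) about a quarter turn, and let it come up into its lock, so that it stays down by itself when you let go. Leave the blue-handled cartridge locked as it is, and do not shift or knock over the brown bottle.

Things in the scene. Friction and masses are not known exactly. Their poses are not given: they have to be found in the camera images.
- green_grip (a point): Centre of the green bar handle: 60 mm long (point x), 16 wide (y), 30 high (z up), on a white cap disc 76 mm across whose top is 15 mm below this point; fingertips straddling the bar may press on the disc. This point is 125 mm above the bench when raised, 117 when locked and let go, 110 when pushed fully in (15 mm stroke, straight down; spring 6 N at the top, 15 N at the bottom).
- green_turn (a joint): Turn about the upright axis through the handle's centre, rad, growing clockwise from above: 0 to 0.15 unlocked, hard stop 1.5. Turns past 0.2 only while pushed in 13 mm or more; turned past 1.15 (best 1.25 to 1.45) and let up, it rises 7 mm into its lock. Turns lightly (under 0.2 N m). Marks on the rim: red, handle unlocked; white, locked.
- blue_end (a point): Bystander: near one end of the blue bar handle of an identical cartridge, already locked; 28 mm from its turning axis, point x along the bar away from the axis, 117 mm up. Both wells are white with a dark grey collar, bolted down, 104 mm across, rim 85 mm up, foot 124 mm across. Other things stand 40 mm or more clear of the feet, none higher than 140 mm.
- bottle: A bystander: brown (amber) glass bottle with white cap, 68 mm in diameter, 140 mm high, standing loose; its origin is the centre of its underside, z up.
Mind the look-alikes: they are no part of the job. Leave any yellow look-alike of the part that bears green_grip alone.

How it is judged:
By the outcome, as a careful person would: the job done as asked, in the order asked, and still so for the second after the job is handed in, with the robot touching nothing.
It also fails if it takes over 32 s, if anything falls off the work surface, if the arm or the gripper's body presses on something with over 40 N, if the wrist force passes 120 N, or if a joint passes its speed limit or range.

### The arm

A 7-joint arm with a two-finger parallel gripper is mounted at the origin on the work surface. World frame = base frame: x ahead of the robot, y to its left, z up, the work surface at z = 0. Lengths are in m, angles in rad, forces in N, time in s.
With the tool pointing down it reaches from about 0.375 to 0.925 m from the base axis. Payload 3.1 kg.
Tool frame: the origin (TCP) lies on the centre line of the jaws, within the pads' length; the fingertips stand 22 mm ahead of it and the grasp point (between the pads) lies 3 mm ahead of it; z points along the fingers, y is the direction in which the jaws open and shut (so a half turn about z gives the same grasp; the last joint's range is limited). The gripper opens to 85 mm and grips with 20 to 120 N. Pads are 22 mm wide; open, the fingers measure 114 mm over their backs; the gripper's body (76 mm by 85 mm) begins 54 mm behind the grasp point. The pads swing forward as they close: fully open they stand 13 mm farther back than shut.
Start: joints at [1.143, 0.383, 0.044, 1.598, -0.018, 1.161, -0.05], TCP at [0.211, -0.615, 0.253] pointing down, gripper open.
Joint ranges: [-2.61, 2.61], [-0.41, 2.15], [-1.48, 1.57], [0, 2.5], [-1.57, 4.71], [0.05, 1.97], [-2.85, 2.85]. Speed limits (rad/s): [2.79, 2.79, 3.14, 3.14, 3.14, 3.14, 3.14].

### API

Orientations are given as a 3x3 rotation matrix whose columns are the frame's x, y, z axes.
In Python, from workcell import manip, claw, kinematics, imaging, finish_job, readout gives the robot as it stands. The module is installed in compiled form; this text tells all that it offers. Calls block until the motion is done:
- manip.move_to(position, orientation): joint-space move of the TCP to a pose.
- manip.move_l(position, rot=None, speed=0.15, guard=None): straight line of the TCP; rot=None keeps the orientation; speed is the mean speed in m/s. With guard (N) it stops when the force on the tool has changed by that much, and returns True; else False.
- manip.goto_joints(angles): joint-space move.
- claw.move_gripper(opening): finger opening in m; the grip force is fixed at half the most; returns when the fingers have stopped.
- manip.wait(seconds).
- kinematics.ik(position, orientation): joint angles nearest the present ones, or None.
- imaging.capture(name): name is "scene" or "top" or "wrist"; returns a dict with "color" (480x640x3 uint8, red, green, blue), "fov_y" (degrees; the focal length in pixels is half the picture's height over the tangent of half this angle, whatever the lens; pixels are square), "cx", "cy" (the principal point, pixels), "xyz" and "attitude" of the camera in the world; the wrist camera has in their place "hand_eye" (4x4, takes a point from camera to tool coordinates, whose origin is the TCP and whose axes are the flange's). Camera axes: x right, y down, z forward; pixel columns grow to the right and rows downward; lengths in m; the calibration is good to about 2 mm. The wrist camera is an equidistant fisheye: a pixel r from the principal point sees the ray r / f radians off the axis. A picture is of the moment at which its call begins: read the wrist's pose just before it. There is no depth.
A pose or a line that the arm cannot do raises manip.IKError and nothing moves.
- finish_job(): hands the job in, once; it reports no verdict.
Readings, each from a call of its own:
- readout.current_t(): time.
- readout.current_joints(): joint angles.
- readout.current_dq(): joint speeds.
- readout.current_joint_efforts(): joint torques, N m.
- readout.current_tool_pos(): TCP position.
- readout.current_orientation(): TCP orientation.
- readout.current_force(): force on the tool from outside, world axes, zero at the start.
- readout.current_wrist_torque(): the same for the moment, N m.
- readout.current_opening(): finger opening in m.
Only numpy, scipy, OpenCV 4.12 (cv2) and the standard library are available. Lean on these libraries where they do the work, as an engineer would, in place of code of your own. Each camera call takes 0.05 s, during which the arm holds its last target. There are 200 camera calls.

## Working session

There is one attempt and no reset: what is moved stays moved. The work goes in short steps, each a Python script; the robot and the scene stay as the last script left them, time stands still between calls to the robot, and variables do not carry over. Pictures are saved under pics/ and viewed, on a budget of 10 in all, crops included, one or two more only if the job needs it, and the job is handed in when it is done.

```bash
mkdir -p pics; python3 - <<'E'
from workcell import *
import cv2,pickle
from workcell import imaging,readout
d={}
for n in("scene","top"):
    c=imaging.capture(n);d[n]=c;cv2.imwrite(f"pics/{n}0.png",c["color"][:,:,::-1]);print(n,c["fov_y"],c["cx"],c["cy"],c["xyz"],c["attitude"])
pickle.dump(d,open("d.pkl","wb"));print(readout.current_t(),readout.current_orientation())
E
```

```text
scene 47.53570080058659 321.85518369091415 237.5924579331964 [ 1.38076523 -0.01633017  0.62279192] [[ 0.00271672  0.5301412  -0.84790502]
 [ 0.9999572  -0.00893874 -0.00238493]
 [-0.00884355 -0.84786226 -0.5301428 ]]
top 45.75271613916783 320.948386881062 233.51898984809122 [ 0.47550151 -0.00158403  1.0206227 ] [[ 0.02614805 -0.99537641  0.09242334]
 [-0.99962469 -0.02679088 -0.00572122]
 [ 0.00817087 -0.09223905 -0.99570337]]
0.1 [[ 9.46068020e-01  3.23966809e-01 -8.99377857e-04]
 [ 3.23968028e-01 -9.46065468e-01  2.20167414e-03]
 [-1.37600988e-04 -2.37430316e-03 -9.99997172e-01]]
```

View pics/top0.png

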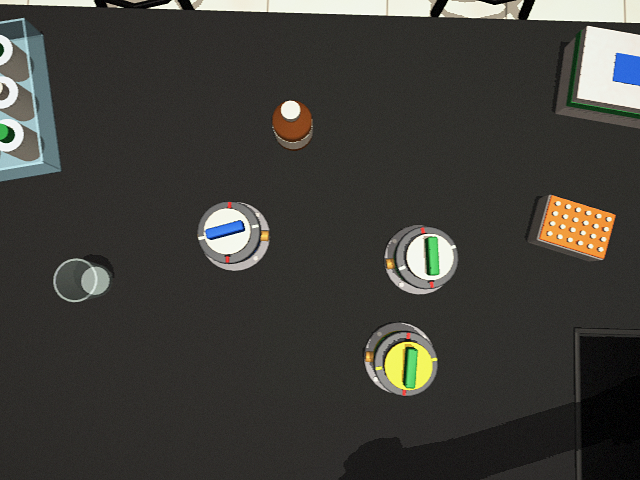

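View pics/scene0.png

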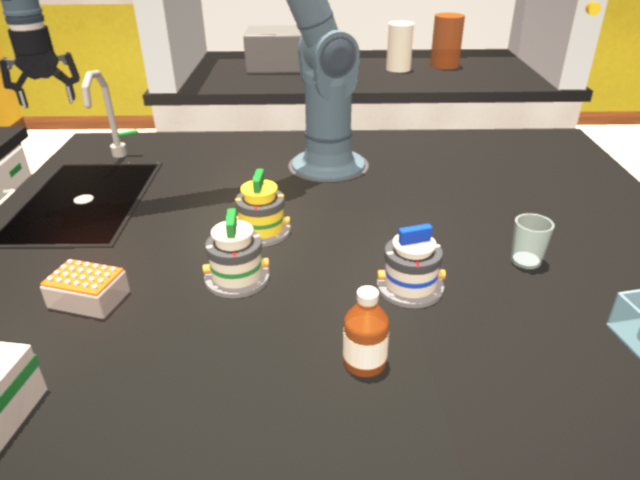

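Candidates in the top view:
- (432,256): green bar on a white cap. This fits the description, with red marks in line with the bar, so it is unlocked.
- (410,368): green bar on a yellow cap. This is the look-alike.
- (5,132): green cap in the rack.

I choose (432,256). Next I'll locate it and take a close wrist view from above.

```bash
cat > h.py <<'E'
import numpy as np,cv2,pickle
from workcell import manip,claw,kinematics,imaging,finish_job,readout
def ray(c,u,v):
    f=240/np.tan(np.radians(c["fov_y"]/2));x,y=(u-c["cx"])/f,(v-c["cy"])/f
    if "hand_eye" in c:
        t=np.hypot(x,y);s=np.sinc(t/np.pi);d=np.array([x*s,y*s,np.cos(t)])
        H=np.array(c["hand_eye"]);R,p=c["pose"];return R@H[:3,3]+p,R@H[:3,:3]@d
    return np.array(c["xyz"]),np.array(c["attitude"])@[x,y,1]
def plane(c,u,v,z):
    o,d=ray(c,u,v);return o+d*(z-o[2])/d[2]
def hsv(c,lo,hi): return cv2.inRange(cv2.cvtColor(c["color"],cv2.COLOR_RGB2HSV),lo,hi)
def green(c): return hsv(c,(50,120,50),(80,255,255))
def blobs(m,amin=60):
    n,l,s,ce=cv2.connectedComponentsWithStats(m);return [(s[i,4],ce[i],l==i) for i in range(1,n) if s[i,4]>amin]
def wrist():
    p=(np.array(readout.current_orientation()),np.array(readout.current_tool_pos()))
    c=imaging.capture("wrist");c["pose"]=p;return c
def Rdown(a): # tool x at yaw a, z down
    return np.array([[np.cos(a),np.sin(a),0],[np.sin(a),-np.cos(a),0],[0,0,-1]])
E
python3 - <<'E'
from h import *
d=pickle.load(open("d.pkl","rb"))
for n in d:
    for a,ce,m in blobs(green(d[n])): print(n,a,ce,plane(d[n],*ce,.13))
c=d["top"]
for a,ce,m in blobs(hsv(c,(105,150,80),(125,255,255))):print("blue",a,ce,plane(c,*ce,.12))
b=min(blobs(green(c)),key=lambda b:np.hypot(*(b[1]-[432,256])))
r=cv2.minAreaRect(np.argwhere(b[2])[:,::-1].astype(np.float32));print(r)
w=np.array([plane(c,*p,.14)for p in cv2.boxPoints(r)]);e=w[[1,2,3,0]]-w
print(e,np.degrees(np.arctan2(e[:,1],e[:,0])))
p=plane(c,*b[1],.135)
for a in(0,np.pi,-1.4,np.pi-1.4,):
    q=kinematics.ik(np.r_[p[:2],.13],Rdown(a));print(a,q)
E
```

```text
scene 120 [257.41666667 178.00833333] [ 0.35747491 -0.15143355  0.13      ]
scene 111 [230.63963964 216.76576577] [ 0.51821824 -0.18455588  0.13      ]
scene 233 [  9.68240343 392.9527897 ] [ 0.93196449 -0.38761877  0.13      ]
top 317 [602.25867508 109.30914826] [ 0.77134117 -0.45466995  0.13      ]
top 161 [  4.8136646 133.1242236] [0.7050199  0.50038435 0.13      ]
top 374 [432.73796791 255.56951872] [ 0.5281491  -0.18299574  0.13      ]
top 396 [410.6489899  367.84090909] [ 0.35411183 -0.15030158  0.13      ]
blue 724 [626.88535912  68.97790055] [ 0.8437513  -0.50166507  0.12      ]
blue 361 [224.17174515 229.16620499] [0.56190557 0.14715746 0.12      ]
((432.737548828125, 255.51380920410156), (37.36933135986328, 9.933619499206543), 86.98721313476562)
[[ 0.00123115 -0.01545322  0.        ]
 [-0.05788768 -0.00346918  0.        ]
 [-0.0012106   0.015361    0.        ]
 [ 0.05786713  0.0035614   0.        ]] [ -85.44489581 -176.57039349   94.50616835    3.52179274]
0 [ 0.46707781  0.37057306 -0.24498784  1.91061353  0.11480871  0.87377794
 -1.4065618 ]
3.141592653589793 [ 0.76169143  0.42654267 -0.5983513   1.89655347  0.30009186  0.90812953
  1.58891   ]
-1.4 [ 0.2883819   0.3580448  -0.03549916  1.91955168  0.01635295  0.864269
 -2.72628091]
1.7415926535897932 [ 0.67699112  0.40485357 -0.49492533  1.90045294  0.24213955  0.89501863
  0.23398626]
```

```bash
python3 - <<'E'
from h import *
manip.move_to([.524,-.182,.25],Rdown(np.pi+.06))
claw.move_gripper(.05)
c=wrist();pickle.dump(c,open("w.pkl","wb"));cv2.imwrite("pics/w1.png",c["color"][:,:,::-1])
print(readout.current_t(),readout.current_joints(),c["pose"],c["hand_eye"],c["fov_y"])
for a,ce,m in blobs(green(c)):
    r=cv2.minAreaRect(np.argwhere(m)[:,::-1].astype(np.float32))
    w=np.array([plane(c,*p,.14)for p in cv2.boxPoints(r)]);e=w[[1,2]]-w[:2]
    print(a,ce,plane(c,*ce,.138),np.linalg.norm(e,axis=1),np.degrees(np.arctan2(e[:,1],e[:,0])))
E
```

```text
2.525 [ 0.78777965  0.26362872 -0.60638001  1.80802762  0.16572008  1.12072712
  1.7557451 ] (array([[-9.98222463e-01, -5.95978103e-02, -1.20387951e-04],
       [-5.95978156e-02,  9.98222470e-01,  4.07694782e-05],
       [ 1.17744186e-04,  4.78718679e-05, -9.99999992e-01]]), array([ 0.52392725, -0.18215989,  0.2499443 ])) [[-2.66143803e-04 -9.65281809e-01 -2.61210562e-01  6.51435218e-02]
 [ 9.99999913e-01 -1.72609044e-04 -3.81023679e-04  6.47500559e-04]
 [ 3.22707921e-04 -2.61210641e-01  9.65281771e-01 -1.20949017e-01]
 [ 0.00000000e+00  0.00000000e+00  0.00000000e+00  1.00000000e+00]] 65.70646984690485
663 [381.37104072  12.97586727] [ 0.37544346 -0.15074948  0.138     ] [0.01606731 0.01974208] [97.6723767   1.92845245]
129 [347.03875969  70.91472868] [ 0.41668254 -0.17034081  0.138     ] [0.00597525 0.03854233] [160.6257746   69.38091591]
1531 [317.33572828 247.67864141] [ 0.53116344 -0.18195031  0.138     ] [0.01405001 0.05794595] [94.37450355  4.76527771]
```

View pics/w1.png

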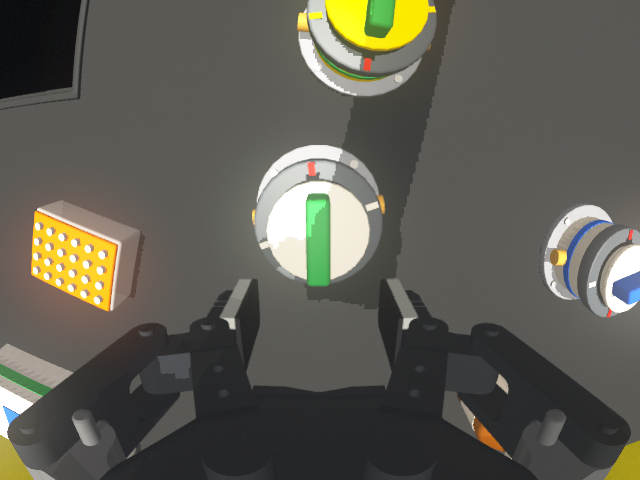

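The wrist view confirms the choice: green bar on a white cap at about (317,240), with the red rim mark at (312,168) in line with it. The yellow look-alike is at (380,20). I'll refine the centre from the top face of the bar alone and from the disc.

```bash
python3 - <<'E'
from h import *
c=pickle.load(open("w.pkl","rb"));t=pickle.load(open("d.pkl","rb"))["top"]
for c,g,nm in((c,(317,248),"w"),(t,(432,256),"t")):
    v=c["color"].max(2);G=green(c)
    b=min(blobs(G),key=lambda b:np.hypot(*(b[1]-g)))[2]
    print(nm,np.percentile(v[b],[5,25,50,75,95]))
    th=(np.percentile(v[b],5)+np.percentile(v[b],80))/2
    m=(b&(v>th)).astype(np.uint8)
    r=cv2.minAreaRect(np.argwhere(m)[:,::-1].astype(np.float32))
    w=np.array([plane(c,*p,.14)for p in cv2.boxPoints(r)]);e=w[[1,2]]-w[:2]
    print(" bar",m.sum(),w.mean(0),np.linalg.norm(e,axis=1),np.degrees(np.arctan2(e[:,1],e[:,0])))
    W=(hsv(c,(0,0,200),(180,60,255))>0)|b
    wb=min(blobs(W.astype(np.uint8)),key=lambda b:np.hypot(*(b[1]-g)))[2]
    cn=max(cv2.findContours(wb.astype(np.uint8),0,cv2.CHAIN_APPROX_NONE)[0],key=len)[:,0]
    h=cv2.convexHull(cn)[:,0]
    P=np.array([plane(c,*p,.11)[:2] for p in h]).astype(np.float32)
    print(" disc",wb.sum(),cv2.fitEllipse(P))
E
```

```text
w [164.5 184.  191.  198.  253. ]
 bar 902 [ 0.52160403 -0.1833705   0.14      ] [0.01260012 0.04480058] [93.3802033  3.7024229]
 disc 8401 ((0.5244818329811096, -0.18615573644638062), (0.07843609154224396, 0.09064483642578125), 115.2918472290039)
t [ 94.95 182.   208.   213.   220.  ]
 bar 311 [ 0.52785808 -0.18205103  0.14      ] [0.01328769 0.05742103] [ -85.44510663 -176.57040846]
 disc 1535 ((0.5286996960639954, -0.18355418741703033), (0.07270734012126923, 0.0798426941037178), 26.20913314819336)
```

```bash
python3 - <<'E'
from h import *
R=Rdown(np.pi+.072)
manip.move_l([.529,-.1825,.17],R,speed=.15)
print(manip.move_l([.529,-.1825,.135],speed=.08,guard=12),readout.current_tool_pos(),readout.current_force())
claw.move_gripper(.0)
print("grip",readout.current_opening(),readout.current_tool_pos(),readout.current_force(),readout.current_wrist_torque(),readout.current_t())
c=wrist();cv2.imwrite("pics/w2.png",c["color"][:,:,::-1])
E
```

```text
False [ 0.52873184 -0.18233473  0.13447539] [-0.12794915 -0.32412574  0.26786896]
grip 0.014758335356419967 [ 0.52947187 -0.18237206  0.13570614] [0.26267643 0.79865538 2.5273446 ] [ 0.16883324  0.10342182 -0.01405453] 4.1917
```

View pics/w2.png

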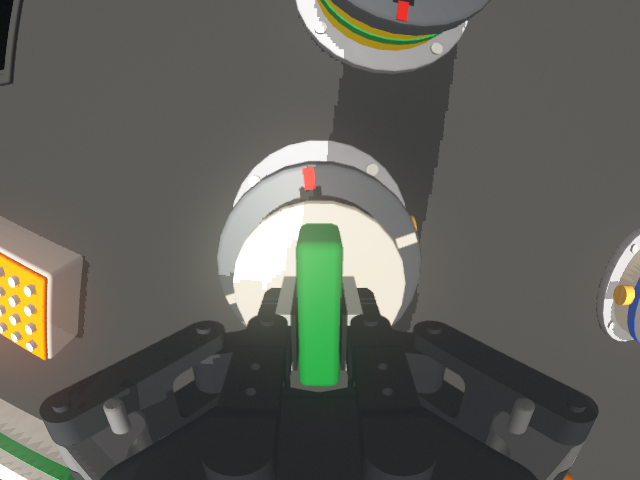

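The pads straddle the bar at (320,305), centred. Now I'll push and turn.

```bash
python3 - <<'E'
from h import *
def st(n):
    R=np.array(readout.current_orientation());print(n,np.round(readout.current_tool_pos(),4),"yaw",round(np.arctan2(R[1,0],R[0,0])%(2*np.pi),3),"F",np.round(readout.current_force(),1),"T",np.round(readout.current_wrist_torque(),2),round(readout.current_opening(),4),readout.current_t())
st(0)
p=np.array(readout.current_tool_pos())
print(manip.move_l([p[0],p[1],.1187],speed=.04,guard=35));st("pushed")
q0=np.array(readout.current_joints())
for d in(.12,.7,1.32):
    q=q0.copy();q[6]-=d;manip.goto_joints(q);st(d)
    if d<.5:
        F=readout.current_force()
        if F[2]<9: print("weak push");break
c=wrist();cv2.imwrite("pics/w3.png",c["color"][:,:,::-1])
E
```

```text
0 [ 0.5295 -0.1824  0.1357] yaw 3.214 F [-0.5  0.6  3.4] T [ 0.11  0.17 -0.08] 0.0149 4.2417
False
pushed [ 0.5297 -0.1824  0.1208] yaw 3.213 F [-4.3  2.2 14.3] T [ 0.34  1.13 -0.04] 0.0148 4.8
0.12 [ 0.5297 -0.1826  0.1228] yaw 3.093 F [-5.3  1.6 12.1] T [ 0.3   1.07 -0.06] 0.015 5.05
0.7 [ 0.5294 -0.1833  0.1227] yaw 2.513 F [-5.3  0.5 11.5] T [ 0.13  1.21 -0.12] 0.0147 5.6583
1.32 [ 0.5287 -0.1838  0.1225] yaw 1.892 F [-5.2 -0.6 12.8] T [-0.02  1.3  -0.07] 0.0152 6.3
```

View pics/w3.png

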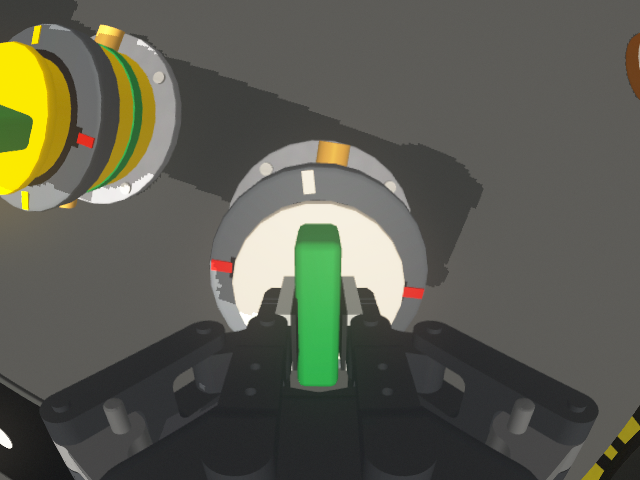

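The bar has turned with the jaws, and the white rim mark at (308,182) is now in line with it. I'll ease up and test the lock.

```bash
python3 - <<'E'
from h import *
p=np.array(readout.current_tool_pos())
for z in(.1265,.1285,.1305):
    manip.move_l([p[0],p[1],z],speed=.04,guard=25);manip.wait(.1)
    print(z,np.round(readout.current_tool_pos(),4),np.round(readout.current_force(),1),readout.current_t())
E
```

```text
0.1265 [ 0.5285 -0.184   0.1276] [-3.6  1.4  8.9] 6.75
0.1285 [ 0.5285 -0.1839  0.1279] [-0.6 -0.3 -0.9] 7.1
0.1305 [ 0.5283 -0.1839  0.1281] [  5.   -1.8 -14.7] 7.45
```

The cartridge resists lifting at the locked height (−14.7 N at +0.2 mm), so it is locked. I'll release, retreat and check.

```bash
python3 - <<'E'
from h import *
p=np.array(readout.current_tool_pos())
manip.move_l([p[0],p[1],.1275],speed=.04)
claw.move_gripper(.05)
manip.move_l([p[0],p[1],.26],speed=.15)
c=wrist();cv2.imwrite("pics/w4.png",c["color"][:,:,::-1])
manip.move_to([.4,-.45,.3],np.array(readout.current_orientation()))
s=imaging.capture("scene");t=imaging.capture("top")
cv2.imwrite("pics/t2.png",np.vstack([t["color"][90:400,:],s["color"][150:390]])[:,:,::-1])
o=pickle.load(open("d.pkl","rb"))
for n,i in(("scene",s),("top",t)):
    for nm,f in(("green",green),("blue",lambda c:hsv(c,(105,150,80),(125,255,255))),("brown",lambda c:hsv(c,(5,180,60),(12,255,220)))):
        for k in(o[n],i): print(n,nm,[(int(a),np.round(ce,1).tolist()) for a,ce,m in blobs(f(k))])
b=min(blobs(green(t)),key=lambda b:np.hypot(*(b[1]-[432,256])))
r=cv2.minAreaRect(np.argwhere(b[2])[:,::-1].astype(np.float32))
w=np.array([plane(t,*p,.132)for p in cv2.boxPoints(r)]);e=w[[1,2]]-w[:2];print(w.mean(0),np.linalg.norm(e,axis=1),np.degrees(np.arctan2(e[:,1],e[:,0])))
print(readout.current_t(),readout.current_force())
E
```

```text
scene green [(120, [257.4, 178.0]), (111, [230.6, 216.8]), (233, [9.7, 393.0])]
scene green [(145, [257.4, 179.1]), (240, [227.8, 223.1]), (238, [10.0, 392.5])]
scene blue [(396, [415.2, 234.9]), (71, [414.6, 284.3])]
scene blue [(397, [415.2, 234.9]), (69, [415.0, 284.4])]
scene brown []
scene brown []
top green [(317, [602.3, 109.3]), (161, [4.8, 133.1]), (374, [432.7, 255.6]), (396, [410.6, 367.8])]
top green [(337, [600.0, 107.4]), (164, [4.9, 133.2]), (352, [431.7, 255.8]), (395, [410.7, 367.9])]
top blue [(724, [626.9, 69.0]), (361, [224.2, 229.2])]
top blue [(727, [626.9, 68.9]), (362, [224.2, 229.1])]
top brown [(888, [292.3, 124.2])]
top brown [(881, [292.3, 124.2])]
[ 0.5276501  -0.18106003  0.132     ] [0.0585909  0.01473862] [ -71.63732582 -162.66773086]
10.4583 [ 0.37871451  0.51175889 -0.36293117]
```

View pics/t2.png

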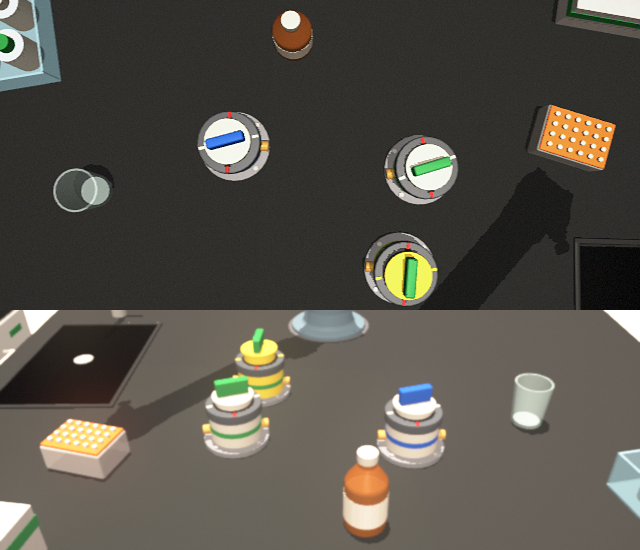

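The green bar at (432,166) in the crop points at the white marks, and sits like the blue one. Blue and the bottle have not moved, and the arm is clear.

```bash
python3 -c "
from h import *
finish_job()"
```

```text
the job is handed in; nothing more can be done
```

The green-handled cartridge is locked and stays down by itself, and I handed the job in at about 10.5 s on the robot's clock. I gripped its bar, pushed it in about 13–15 mm, turned it 1.32 rad clockwise, let it rise into its lock and released it.

**Lock check:** when I tried to lift it further while still gripping, it held at 8 mm below its raised height with about 15 N of resistance. After I let go, the top view showed the bar turned about 75° and pointing at the white marks.

**Other items:** the blue handle, bottle and yellow look-alike showed no movement in the top view (0.1 pixel or less). My colour mask missed the bottle in the scene camera, so there I could only judge it by eye.

**Checks that disagreed:** during the turn the push eased from about 15 mm to 13 mm, the least depth at which it turns. It still turned freely and locked. The wrist and top views also differed by 2–3 mm on the handle's centre, and I used a point between them.

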